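# Clamp the re-glued tile pusher in the ratchet press

### The arm

A 7-joint arm with a two-finger parallel gripper is mounted at the origin on the work surface. World frame = base frame: x ahead of the robot, y to its left, z up, the work surface at z = 0. Lengths are in mm, angles in rad, forces in N, time in s.
With the tool pointing down it reaches from about 400 to 875 mm from the base axis. Payload 4.4 kg.
Tool frame: the origin (TCP) lies midway between the tips of the shut fingers; the grasp point (between the pads) lies 19 mm behind it; z points along the fingers, y is the line along which they close (so a half turn about z gives the same grasp; the last joint's range is limited). The gripper opens to 85 mm and grips with 20 to 120 N. Pads are 22 mm wide; open, the fingers measure 114 mm over their backs; the gripper's body (76 mm by 85 mm) begins 54 mm behind the grasp point. The pads swing forward as they close: fully open they stand 13 mm farther back than shut.
Start: joints at [-1.17, 0.628, 0.038, 1.517, -0.027, 0.996, -0.02], TCP at [292.5, 580.484, 231.313] pointing down, gripper open.
Joint ranges: [-3.06, 3.06], [-0.37, 2.12], [-1.25, 1.32], [0.18, 2.47], [-1.1, 4.24], [0.23, 1.98], [-2.94, 2.94]. Speed limits (rad/s): [2.57, 2.57, 3.14, 3.14, 3.14, 3.14, 3.14].

### API

Orientations are given as [roll, pitch, yaw] about the fixed x, y, z axes, in that order (R = Rz(yaw) Ry(pitch) Rx(roll)).
In Python, from cell import ctrl gives the robot as it stands. The module is installed in compiled form; this text tells all that it offers.
- The arm moves only by the tool step_arm, never from a script. Its argument "commands" is one flat list of numbers, 7 for each row, row after row: the shift along the tool's x, y, z in cm, then the turn, a rotation vector about the tool's x, y, z in rad, then the opening, from 0 (shut) to 1 (fully open). A call has 1 to 10 rows; each row is the pose to reach, as a shift and turn from the pose commanded when the call began, along the tool's axes at that moment; what a row does not reach only later rows make up. A row lasts 1/10 s, in which the tool goes at most 50 mm and 8.59 degrees, less where a joint would pass 70% of its speed; a pose out of reach is approached as far as the arm can. A call with a gripper value outside its range is refused whole. The fingers move at their own pace and stop on an object; the grip force is fixed at half the most. Time passes only in rows, so rows that repeat a pose let the fingers close. It gives the time, the measured TCP pose, the force, the opening and the grip force at its end, in the units of the state.
- ctrl.read_state(): the state, without advancing time (a new reading comes with each control period).
- ctrl.get_image(name): name is "scene" or "top"; returns a dict with "image" (400x640x3 uint8, red, green, blue), "range_z" (400x640 float32, mm along the optical axis (not along the pixel's ray), 0 where there is no reading), "vfov" (degrees; the focal length in pixels is half the picture's height over the tangent of half this angle, whatever the lens; pixels are square), "cx", "cy" (the principal point, pixels), "world_to_cam" (4x4, takes a point from world to camera coordinates). Camera axes: x right, y down, z forward; pixel columns grow to the right and rows downward; lengths in mm; the calibration is good to about 2 mm. A picture is of the moment at which its call begins.
- ctrl.finish_job(): hands the job in; it is judged then, once.
The state is a dict: "clock": time; "qpos": joint angles; "qd": joint speeds; "tau": joint torques, N m; "eef_pos": TCP position; "tool_rot": TCP orientation; "force": force on the tool from outside, world axes, zero at the start; "torque": the same for the moment, N m; "width": finger opening in mm; "gripper_force": force on a finger pad.
Only numpy, scipy, OpenCV 4.12 (cv2) and the standard library are available. Lean on these libraries where they do the work, as an engineer would, in place of code of your own. Each camera call takes 0.05 s, during which the arm holds its last target. There are 200 camera calls.

### The job

The re-glued wooden tile pusher lies in the small screw press, but the press's ratchet is still set to loosen. Flip the selector on top of the ratchet fully over to its tightening side, then work the handle back and forth until the rubber foot clamps the pusher snugly: stop when a tightening stroke takes about one and a half times its easy-running effort, well short of double, which would crush the wood. Leave the pusher where it lies and the selector set to tighten, do not disturb the other things on the table, and let go.

Things in the scene. Friction and masses are not known exactly. Their poses are not given: they have to be found in the camera images.
- press: Grey screw press bolted to the table: base plate 160 x 200 x 20 mm, two round steel posts 156 mm apart along its y, cross beam (top 140 mm above the table) with an upright spindle and the ratchet on it. Origin: centre of the base's underside, on the spindle axis.
- spindle_axis (a point): Point on the spindle's vertical axis, about which the handle turns, 185 mm above the table. Turning the spindle clockwise seen from above lowers the 40 mm rubber foot 6 mm per rad. The foot starts 4 to 9 mm above the pusher (its height is not measured) and gives 1 mm per 20 N once it presses. The spindle is stiff: it stays where the ratchet leaves it, also under clamping force.
- handle (a joint): Angle of the ratchet handle, rad, growing counter-clockwise seen from above; 0 = pointing along the press's own -y; hard stops at -0.6 and 0.6. With the selector at tighten, clockwise strokes (falling values) drive the spindle and counter-clockwise ones only click back (1 to 4 N at the knob); at loosen the reverse. Teeth 0.31 rad apart: up to 0.35 rad of a stroke is slack before it drives.
- knob_grip (a point): Middle of the dark wooden knob upright at the handle's end, 105 mm from the spindle axis, 185 mm above the table: 18 mm across, 44 mm tall; it revolves. Handle bar and round head (52 mm radius) lie below, top 160 mm above the table. Stroke force at the knob: 6.5 N moving (3 to 4.5 N pausing under load) while the foot runs free, plus 0.06 N per N of clamping: at a snug 55 N about 10 N moving, 6.5 to 7.5 N pausing; crushed from 12 N moving.
- selector (a joint): Angle of the ratchet's direction selector in rad: stop at -0.5 is loosen (it starts near there), stop at +0.5 is tighten. No spring: it stays where it is left; stiff, about 4 to 8 N at its post.
- selector_post (a point): On the selector's upright steel post, 12 mm across, 183 mm above the table, 14 mm below its top; its flat lever's top is at 168 mm. The lever pivots on the handle 43 mm from the spindle axis towards the knob and reaches back, so the post stands over the spindle axis at 0 and swings 21 mm to either side. Growing values move it to the left for one looking from the spindle towards the knob.
- bed: Aluminium bed plate on the press's base, 120 x 90 x 10 mm, under the pusher. Origin: centre of its underside, 20 mm above the table.
- pusher: The wooden tile pusher, a loose two-layer stick 280 x 26 x 18 mm lying on the bed along the press's x between the posts. Origin: centre of its underside. It stays where it lies.
- ashtray: Round glass ashtray, 104 mm across, 34 mm high, origin at the centre of its underside; bystander.
- tile_stack: Stack of mahjong tiles held together, 130 x 34 x 44 mm, origin at the centre of its underside; bystander.
- chip_tray: Chip tray 160 x 90 x 30 mm with chips, origin at the centre of its underside; bystander.

How it is judged (in metres and radians):
On the way, in this order (a step that is already met when the one before it is completed fails the run):
1. the selector is flipped fully over to tighten (value of joint selector above 0.4 rad), for 0.2 s.
2. the foot has been driven down onto the pusher (contact force between pusher and bed above 12 N), for 0.2 s.
At the end, for the whole second after the job is handed in: The pusher is clamped against the bed with 22 to 80 N (its weight included), it lies within 15 mm of where it started and at rest, and the selector stands at tighten (above 0.3 rad) (contact force between pusher and bed between 22 and 80 N and value of joint selector above 0.3 rad and distance of pusher from where it was at the start of the episode below 0.015 m and linear speed of pusher below 0.01 m/s); the robot touches nothing.
It fails at once if the pusher is crushed: pressed on the bed with more than 92 N (contact force between pusher and bed above 92 N).
It fails at once if a bystander is pushed more than 30 mm (distance of any of ashtray, tile_stack, chip_tray from where it was at the start of the episode above 0.03 m).
It fails at once if the pusher is shifted more than 20 mm (distance of pusher from where it was at the start of the episode above 0.02 m).
It also fails if it takes over 58 s, if anything falls off the work surface, if the arm or the gripper's body presses on something with over 40 N, if the wrist force passes 120 N, or if a joint passes its speed limit or range.

## Working session

There is one attempt and no reset: what is moved stays moved. The work goes in short steps, Python scripts to look and compute and a tool call to move; the robot and the scene stay as the last step left them, time stands still between calls to the robot, and variables do not carry over. Pictures are saved under pics/ and viewed, at most 10 in all, crops included, and the job is handed in when it is done.

Besides the shell and the picture viewer there is one more tool, called by a JSON object that holds its "method" and its "body", one argument or row to a line. step_arm: Moves the arm, as the interface text tells. Its arguments: {"type":"object","properties":{"commands":{"type":"array"}},"required":["commands"]}

```bash
mkdir -p pics; cat > h.py <<'E'
import numpy as np, cv2
from cell import ctrl
def K(d): return d["image"].shape[0]/2/np.tan(np.radians(d["vfov"])/2)
def cloud(d):
    f=K(d); z=d["range_z"]; v,u=np.mgrid[:z.shape[0],:z.shape[1]]
    p=np.stack([(u-d["cx"])*z/f,(v-d["cy"])*z/f,z,np.ones_like(z)],-1)
    P=(p@np.linalg.inv(d["world_to_cam"]).T)[...,:3]; P[z==0]=np.nan; return P
def save(d,n,box=None,s=1):
    im=d["image"]
    if box: im=im[box[1]:box[3],box[0]:box[2]]
    cv2.imwrite(n,cv2.resize(im[...,::-1],None,fx=s,fy=s))
E
python3 - <<'E'
from h import *
for n in("top","scene"):
    d=ctrl.get_image(n); save(d,f"pics/{n}0.png"); np.save(n+"0.npy",d,allow_pickle=True)
    print(n,d["vfov"],d["cx"],d["cy"],np.linalg.inv(d["world_to_cam"])[:3].round(2).tolist())
s=ctrl.read_state(); print(s)
E
```

```text
top 46.292578519616164 316.2665688690057 199.81467888524918 [[-0.0, -1.0, 0.05, 587.74], [-1.0, 0.0, 0.03, 41.66], [-0.03, -0.05, -1.0, 1032.88]]
scene 53.443247681899386 321.9131678017142 194.71551556493716 [[0.32, 0.81, -0.49, 1031.45], [0.95, -0.27, 0.17, -117.81], [0.01, -0.52, -0.85, 857.49]]
{'clock': 0.1, 'qpos': array([-1.16980574,  0.62924155,  0.03844022,  1.5182814 , -0.02703017,
        0.99631089, -0.01998628]), 'qd': array([-0.00043039, -0.00276927,  0.00146267, -0.00280593,  0.00116293,
       -0.00040849,  0.00120833]), 'tau': array([ 2.43707087e-03, -5.64547849e+01,  1.23041790e+00, -1.93979502e+01,
        1.13274917e-02,  5.44193317e-03, -2.76936191e-06]), 'eef_pos': array([292.22057944, 579.97034791, 230.48450936]), 'tool_rot': array([-3.13986877e+00, -1.08154217e-05,  2.67480272e+00]), 'force': array([-0.49360476, -0.50527472, -0.7279937 ]), 'torque': array([-0.01961368, -0.04591849,  0.00914002]), 'gripper_force': 0.0, 'width': 85.39625723589504}
```

View pics/top0.png

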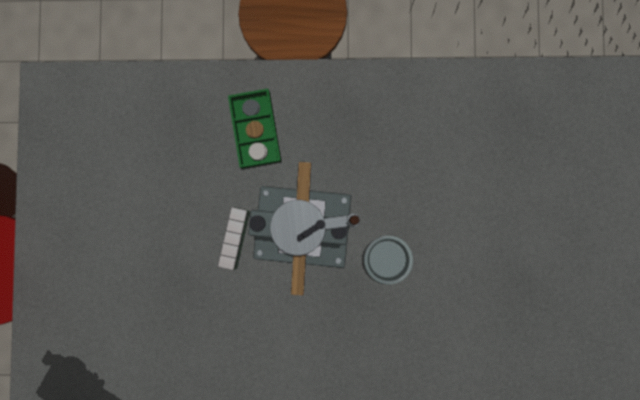

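View pics/scene0.png

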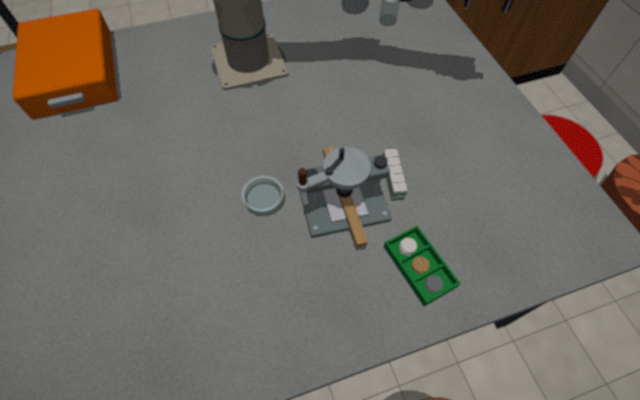

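The top view shows the press head at about (298,228), the knob at (354,220), the selector's dark lever from (320,225) to its post near (301,239), and the ashtray at (388,260). Next I measure these by range and zoom in.

```bash
python3 - <<'E'
from h import *
for n,box in(("top",(235,175,425,305)),("scene",(230,130,420,260))):
    d=np.load(n+"0.npy",allow_pickle=True).item(); P=cloud(d); save(d,f"pics/{n}z.png",box,4)
    x0,y0,x1,y1=box; im=d["image"].astype(int); R=np.zeros(im.shape[:2],bool);R[y0:y1,x0:x1]=1
    z=P[...,2]
    def rep(l,m):
        m=m&R; v,u=np.nonzero(m); q=P[m]
        if len(q): print(n,l,len(q),"px",u.mean().round(1),v.mean().round(1),"mean",q.mean(0).round(1),"min",q.min(0).round(),"max",q.max(0).round())
    rep("z>190",z>190); rep("174-190",(z>174)&(z<190)); rep("163-174",(z>163)&(z<=174)); rep("150-163",(z>150)&(z<163)); rep("beam",(z>132)&(z<145)) 
    r,g,b=im[...,0],im[...,1],im[...,2]
    rep("knob",(r>1.6*b)&(r<140)&(z>165)); rep("wood",(r>1.5*b)&(z>35)&(z<65)); rep("base",(z>15)&(z<25)); rep("ash",(z>26)&(z<38)&(g>r))
E
```

```text
top z>190 113 px 338.5 224.3 mean [584.5  25.8 201.4] min [556. -11. 191.] max [601. 100. 207.]
top 174-190 8 px 326.6 228.6 mean [576.7  46.6 184.1] min [560.  -1. 180.] max [594.  91. 189.]
top 163-174 220 px 312.2 227.2 mean [579.1  73.3 166.6] min [533.   3. 163.] max [618. 147. 173.]
top 150-163 2777 px 300.8 226.0 mean [581.3  95.  158.6] min [529. -16. 150.] max [630. 194. 163.]
top beam 589 px 289.4 228.4 mean [576.5 118.1 139.4] min [547.   6. 133.] max [612. 196. 145.]
top knob 45 px 353.8 219.7 mean [592.7  -1.5 204.5] min [587.  -7. 200.] max [598.   5. 207.]
top wood 759 px 299.9 240.7 mean [549.9 103.5  47.7] min [438.  84.  42.] max [689. 122.  54.]
top base 2883 px 305.3 227.8 mean [576.5  93.8  19.7] min [ 467. -126.   15.] max [668. 246.  25.]
top ash 809 px 364.4 251.5 mean [526.6 -32.1  32.2] min [ 460. -133.   26.] max [658. 244.  38.]
scene z>190 104 px 310.8 167.1 mean [585.8  16.9 199.9] min [553. -14. 190.] max [600.  97. 207.]
scene 174-190 64 px 318.4 168.9 mean [582.8  34.3 181.8] min [555. -14. 174.] max [600.  95. 190.]
scene 163-174 160 px 329.0 168.2 mean [579.   58.7 167.5] min [558. -14. 163.] max [605. 132. 174.]
scene 150-163 1816 px 343.1 168.8 mean [583.7  89.3 158.3] min [526. -18. 150.] max [630. 190. 163.]
scene beam 338 px 357.2 172.6 mean [591.1 121.  139.1] min [544. -17. 132.] max [628. 193. 145.]
scene knob 90 px 302.2 175.6 mean [596.5  -5.5 194.1] min [587. -12. 170.] max [600.   2. 207.]
scene wood 629 px 351.6 215.8 mean [641.7  94.1  47.6] min [438.  78.  35.] max [715. 118.  63.]
scene base 2385 px 347.8 214.1 mean [621.6  93.8  19.8] min [ 463. -128.   15.] max [780. 246.  25.]
scene ash 929 px 317.7 204.6 mean [579.   30.4  31.2] min [ 456. -137.   26.] max [772. 246.  38.]
```

View pics/topz.png

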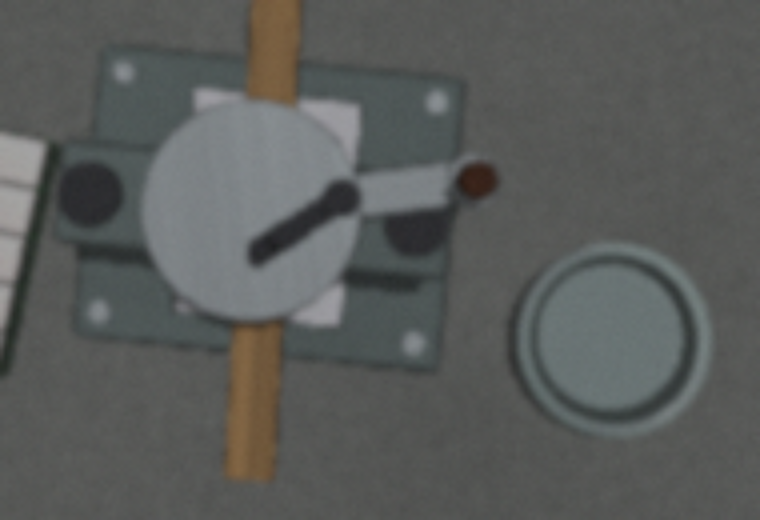

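View pics/scenez.png

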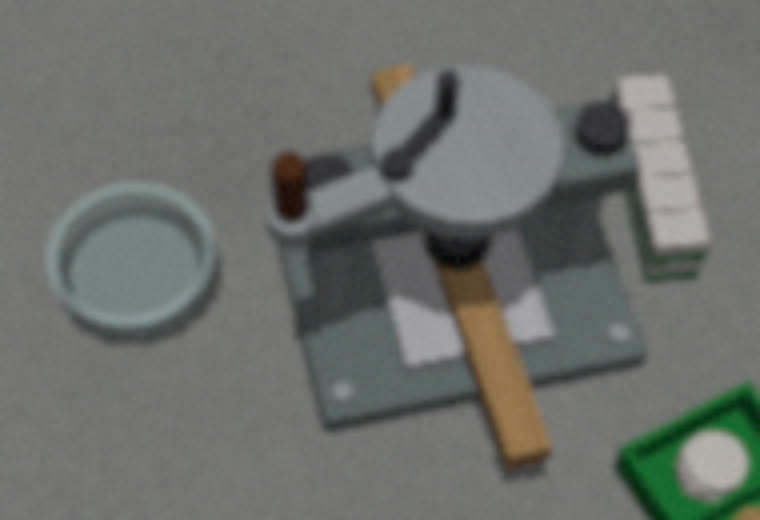

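The zooms show the handle bar ending in the knob at topz (477,180), the lever pivot at (342,197) and the post at (258,255). That puts the post on the robot (−x) side, so the selector is at loosen and I must push it towards +x. Now for exact numbers.

```bash
python3 - <<'E'
from h import *
d=np.load("top0.npy",allow_pickle=True).item(); P=cloud(d)
T=np.linalg.inv(d["world_to_cam"])
def ray(u,v,h):
    f=K(d); r=T[:3,:3]@[(u-d["cx"])/f,(v-d["cy"])/f,1]; c=T[:3,3]; return (c+r*(h-c[2])/r[2])[:2]
m=((P[...,2]>150)&(P[...,2]<172)).astype(np.uint8); m[:,:265]=0;m[:,327:]=0
m=cv2.morphologyEx(m,cv2.MORPH_OPEN,np.ones((15,15),np.uint8))
c=max(cv2.findContours(m,0,1)[0],key=cv2.contourArea); (u,v),r=cv2.minEnclosingCircle(c)
A=ray(u,v,159); print("head",u,v,r,"axis",A, "Rmm",r*874/K(d))
print("pivot",ray(235+342/4,175+197/4,168))
z=P[...,2]
allp=[]
for n in("top","scene"):
    e=np.load(n+"0.npy",allow_pickle=True).item(); Q=cloud(e); im=e["image"].astype(int)
    for l,c0 in(("post",(562,92)),("knob",(594,-3))):
        s=(np.hypot(Q[...,0]-c0[0],Q[...,1]-c0[1])<22)&(Q[...,2]>178); q=Q[s]; print(n,l,len(q),q.mean(0).round(1),q.min(0).round(1),q.max(0).round(1))
cs=[ray(235+a/4,175+b/4,22) for a,b in((123,72),(437,102),(414,343),(98,312))]; cs=np.array(cs)
print("bolts",cs.round(1).tolist(),"centre",cs.mean(0)); 
y=(cs[0]+cs[3]-cs[1]-cs[2]); print("press yaw",np.arctan2(-y[0],y[1]))
x=(cs[0]+cs[1]-cs[2]-cs[3]); print(np.arctan2(x[1],x[0]))
E
```

```text
head 297.5375671386719 226.56069946289062 27.593708038330078 axis [580.2327376  101.06097815] Rmm 51.548833572875395
pivot [584.57627643  57.99556928]
top post 37 [562.4  94.  194.4] [556.5  88.8 180.5] [567.3  99.7 198.3]
top knob 84 [593.5  -2.3 202.8] [585.1 -11.  179.6] [601.1   6.1 207.2]
scene post 44 [561.2  91.  190.4] [552.9  86.5 178.1] [565.5  96.6 196.8]
scene knob 105 [594.8  -6.8 197.1] [583.5 -14.3 178.5] [600.4   3.1 207.2]
bolts [[651.8, 179.7], [635.3, 9.4], [505.8, 22.1], [522.0, 192.5]] centre [578.72774746 100.93393315]
press yaw -0.09606659483826174
-0.09836989613163756
```

{"method": "step_arm", "body": {
  "commands": [-4.6,-3.1,-1,0,0,0.1,0.4,-9.2,-6.3,-1,0,0,0.2,0.4,-13.8,-9.4,-1,0,0,0.3,0.4,-18.4,-12.6,-1,0,0,0.4,0.4,-23,-15.7,-1,0,0,0.5,0.4,-27.6,-18.8,-1,0,0,0.6,0.4,-32.2,-22,-1,0,0,0.7,0.4,-36.8,-25.1,-1,0,0,0.8,0.4,-41.4,-28.3,-1,0,0,0.9,0.4,-46,-31.4,-1,0,0,0.97,0.4]
}}

```text
clock: 1.1
eef_pos: [534.4, 141.8, 241.1]
tool_rot: [-3.141, -0.0, 1.701]
force: [1.3, 1.0, -0.0]
width: 34.2
gripper_force: 0.0
```

{"method": "step_arm", "body": {
  "commands": [0,0,0,0,0,0,0.4,0,0,0,0,0,0,0.4,0,0,0,0,0,0,0.4]
}}

```text
clock: 1.4
eef_pos: [533.2, 144.9, 240.9]
tool_rot: [-3.14, -0.001, 1.707]
force: [-0.1, 1.0, -0.2]
width: 34.3
gripper_force: 0.0
```

```bash
python3 - <<'E'
from h import *
s=ctrl.read_state(); print(s["eef_pos"],s["tool_rot"],s["force"],s["width"],s["clock"])
d=ctrl.get_image("scene"); save(d,"pics/s1.png",(230,60,420,260),3)
E
```

```text
[533.20799647 144.8925804  240.90606607] [-3.14039928e+00 -9.22797967e-04  1.70669194e+00] [-0.13415157  0.96409931 -0.21164153] 34.328057526303084 1.4
```

View pics/s1.png

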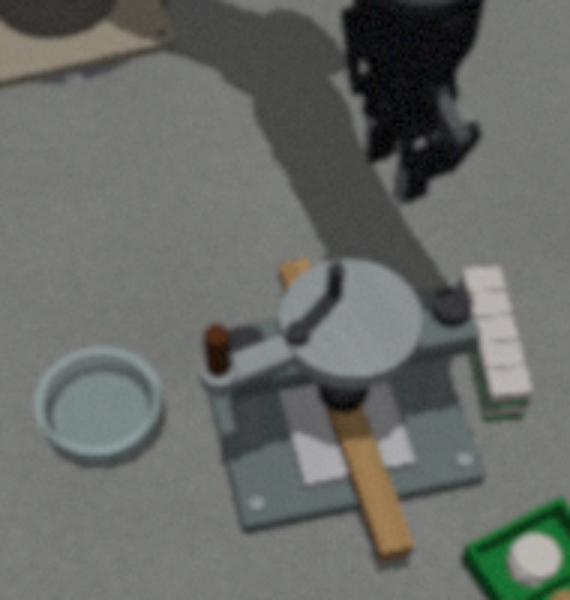

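The gripper stopped short at (533,145,241), with the press undisturbed (post at about (335,270) in this crop). I'll go over the post, then descend around it.

{"method": "step_arm", "body": {
  "commands": [-2.8,1,0,0,0,0,0.4,-5.5,2.1,0,0,0,0,0.4,-5.5,2.1,0,0,0,0,0.4,-5.5,2.1,0,0,0,0,0.4]
}}

```text
clock: 1.85
eef_pos: [561.7, 93.0, 241.1]
tool_rot: [-3.141, -0.001, 1.706]
force: [-0.2, 0.5, 0.0]
width: 34.3
gripper_force: 0.0
```

{"method": "step_arm", "body": {
  "commands": [0,0,2,0,0,0,0.4,0,0,3.5,0,0,0,0.4,0,0,5,0,0,0,0.4,0,0,6,0,0,0,0.4,0,0,6.6,0,0,0,0.4,0,0,6.6,0,0,0,0.4]
}}

```text
clock: 2.45
eef_pos: [561.5, 92.7, 174.7]
tool_rot: [-3.14, -0.0, 1.706]
force: [0.0, 0.2, -0.2]
width: 34.2
gripper_force: 0.0
```

```bash
python3 - <<'E'
from h import *
d=ctrl.get_image("scene"); save(d,"pics/s2.png",(280,90,420,210),5)
E
```

```text
(no output)
```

View pics/s2.png

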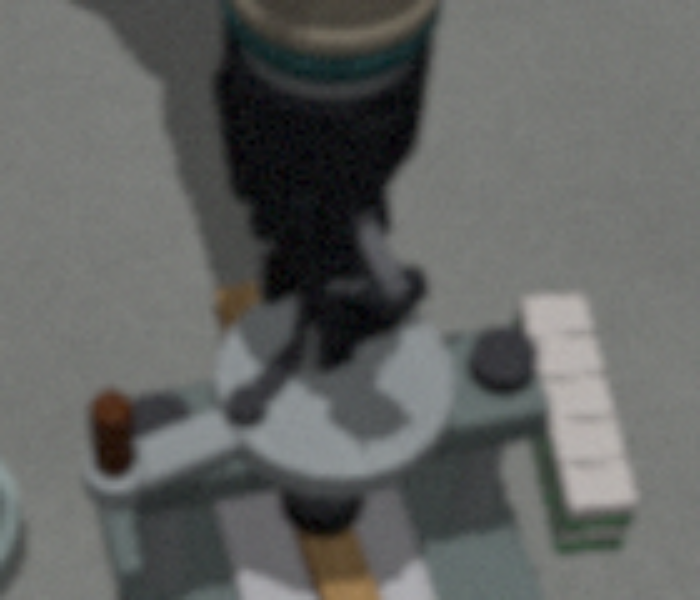

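The fingers stand on either side of the post (around (330,300)) and nothing is touched. Now I push it towards +tool y.

{"method": "step_arm", "body": {
  "commands": [0.2,0.6,0,0,0,0,0.4,0.3,1.1,0,0,0,0,0.4,0.3,1.6,0,0,0,0,0.4,0.3,2,0,0,0,0,0.4,0.3,2.4,0,0,0,0,0.4,0.3,2.8,0,0,0,0,0.4]
}}

```text
clock: 3.1
eef_pos: [586.9, 100.7, 174.7]
tool_rot: [-3.136, -0.003, 1.706]
force: [-5.2, 3.1, 0.3]
width: 34.1
gripper_force: 2.6
```

{"method": "step_arm", "body": {
  "commands": [0,0.4,0,0,0,0,0.4,0,0.8,0,0,0,0,0.4,0,1.2,0,0,0,0,0.4,0,1.6,0,0,0,0,0.4,0,1.8,0,0,0,0,0.4]
}}

```text
clock: 3.6
eef_pos: [605.8, 102.1, 174.7]
tool_rot: [-3.138, -0.002, 1.706]
force: [-4.0, 1.6, -0.5]
width: 34.6
gripper_force: 2.3
```

{"method": "step_arm", "body": {
  "commands": [0,0.2,0,0,0,0,0.4,0,0.4,0,0,0,0,0.4,0,0.5,0,0,0,0,0.4,0,0.5,0,0,0,0,0.4]
}}

```text
clock: 4.0
eef_pos: [610.8, 101.4, 174.7]
tool_rot: [-3.138, -0.0, 1.705]
force: [-4.9, -0.2, -0.7]
width: 34.1
gripper_force: 2.4
```

{"method": "step_arm", "body": {
  "commands": [0,0.1,0,0,0,0,0.4,0,0.2,0,0,0,0,0.4,0,0.3,0,0,0,0,0.4,0,0.3,0,0,0,0,0.4]
}}

```text
clock: 4.4
eef_pos: [611.4, 101.4, 174.5]
tool_rot: [-3.133, -0.0, 1.705]
force: [-11.0, -1.0, 2.2]
width: 34.1
gripper_force: 5.0
```

The force rose to 11 N with no more travel, so the selector is at its stop. Next I back off, lift and go over the knob.

{"method": "step_arm", "body": {
  "commands": [0,-0.9,0,0,0,0,0.4,0,-1.4,0,0,0,0,0.4,0,-1.4,-3,0,0,0,0.4,0,-1.4,-6,0,0,0,0.4,0,-1.4,-6.5,0,0,0,0.4,-3,-2,-6.5,0,0,0,0.4,-6.5,-2.7,-6.5,0,0,0,0.4,-10.2,-3.4,-6.5,0,0,0,0.4,-10.2,-3.4,-6.5,0,0,0,0.4,-10.2,-3.4,-6.5,0,0,0,0.4]
}}

```text
clock: 5.4
eef_pos: [595.5, -4.9, 240.3]
tool_rot: [3.14, 0.0, 1.702]
force: [0.6, 1.0, -0.1]
width: 34.3
gripper_force: 0.0
```

```bash
python3 - <<'E'
from h import *
s=ctrl.read_state(); print(s["eef_pos"],s["force"],s["torque"],s["width"])
d=ctrl.get_image("scene"); save(d,"pics/s3.png",(280,90,420,210),5)
Q=cloud(d); im=d["image"].astype(int)
for l,c0 in(("post",(600,98)),("knob",(594,-3))):
    s=(np.hypot(Q[...,0]-c0[0],Q[...,1]-c0[1])<20)&(Q[...,2]>178)&(Q[...,2]<209); q=Q[s]
    if len(q): print(l,len(q),q.mean(0).round(1),q.min(0).round(1),q.max(0).round(1))
E
```

```text
[595.50770404  -4.87170905 240.30440966] [ 0.64973944  0.96826675 -0.09657945] [0.03541536 0.01796323 0.04820662] 34.2521539060359
post 45 [600.3  95.5 190.7] [593.9  90.4 179.5] [604.8 101.1 197. ]
knob 95 [598.7  -6.5 195.4] [588.9 -14.1 178.2] [603.2   3.6 206.1]
```

View pics/s3.png

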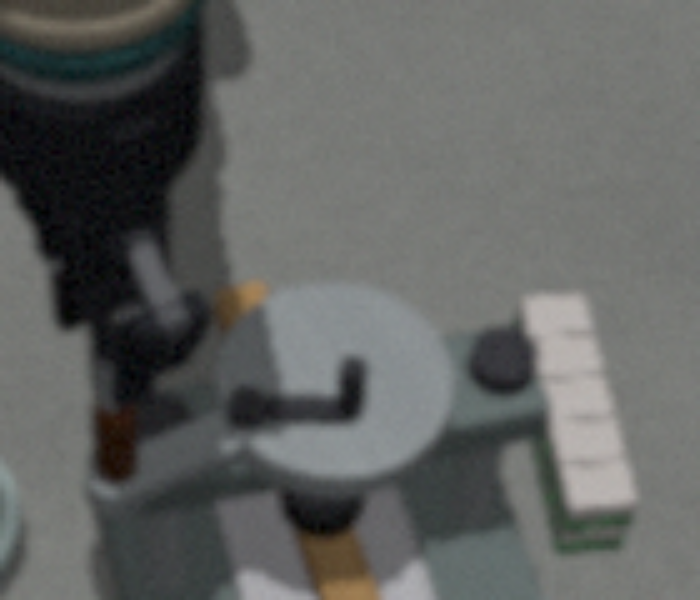

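The selector lever now points fully to the other side (post at (352,370), measured x 561→600), and the knob sits at about (117,440), world (598,−3). I lower the cage over it and work out stroke rows.

{"method": "step_arm", "body": {
  "commands": [0,0.2,2,0,0,0,0.4,0,0.2,4,0,0,0,0.4,0,0.2,5.5,0,0,0,0.4,0,0.2,6.3,0,0,0,0.4,0,0.2,6.3,0,0,0,0.27,0,0.2,6.3,0,0,0,0.27,0,0.2,6.3,0,0,0,0.27,0,0.2,6.3,0,0,0,0.27]
}}

```text
clock: 6.25
eef_pos: [597.7, -3.2, 178.1]
tool_rot: [3.14, 0.0, 1.705]
force: [0.4, -0.1, -1.0]
width: 23.0
gripper_force: 0.0
```

```bash
cat > rows.py <<'E'
# usage: rows.py side a1 a2 ...   side=+1 pushing ccw, -1 pushing cw; prints rows from the present pose
import sys
from h import *
s=ctrl.read_state(); p=s["eef_pos"]; yaw=s["tool_rot"][2]; ax=np.array([579.5,101]); side=float(sys.argv[1])
r=p[:2]-ax; b0=np.radians(-95.5); b=np.arctan2(r[1],r[0])
t=np.array([-np.sin(b),np.cos(b)]); F=s["force"][:2]
print("t",s["clock"],"r",np.hypot(*r).round(1),"a_tool",round(b-b0,3),"Ft",(F@t).round(2),"Fr",(F@[np.cos(b),np.sin(b)]).round(2),"w",s["width"].round(1),"z",p[2].round(1))
X=np.array([np.cos(yaw),np.sin(yaw)]); Y=np.array([np.sin(yaw),-np.cos(yaw)])
ybear=np.arctan2(Y[1],Y[0]); out=[]
for a in map(float,sys.argv[2:]):
    B=b0+a; T=np.array([-np.sin(B),np.cos(B)]); k=ax+105*np.array([np.cos(B),np.sin(B)])+side*2.5*T-p[:2]
    turn=-((B+np.pi/2)-ybear)
    out+=[round(k@X/10,1),round(k@Y/10,1),0,0,0,round(turn,2),0.27]
print(out)
E
python3 rows.py 1 .32 .37 .42 .46 .5 .5
```

```text
Traceback (most recent call last):
  File "rows.py", line 7, in <module>
    print("t",s["clock"],"r",np.hypot(*r).round(1),"a_tool",round(b-b0,3),"Ft",(F@t).round(2),"Fr",(F@[np.cos(b),np.sin(b)]).round(2),"w",s["width"].round(1),"z",p[2].round(1))
                                                                                                                                          ^^^^^^^^^^^^^^^^
AttributeError: 'float' object has no attribute 'round'
```

```bash
sed -i 's/s\["width"\].round(1)/round(s["width"],1)/' rows.py; python3 rows.py 1 .32 .37 .42 .46 .5 .5
```

```text
t 6.25 r 105.8 a_tool 0.269 Ft 0.36 Fr 0.13 w 23.0 z 178.1
[np.float64(0.1), np.float64(0.8), 0, 0, 0, np.float64(-0.09), 0.27, np.float64(0.2), np.float64(1.3), 0, 0, 0, np.float64(-0.14), 0.27, np.float64(0.3), np.float64(1.8), 0, 0, 0, np.float64(-0.19), 0.27, np.float64(0.4), np.float64(2.2), 0, 0, 0, np.float64(-0.23), 0.27, np.float64(0.5), np.float64(2.6), 0, 0, 0, np.float64(-0.27), 0.27, np.float64(0.5), np.float64(2.6), 0, 0, 0, np.float64(-0.27), 0.27]
```

{"method": "step_arm", "body": {
  "commands": [0.1,0.8,0,0,0,-0.09,0.27,0.2,1.3,0,0,0,-0.14,0.27,0.3,1.8,0,0,0,-0.19,0.27,0.4,2.2,0,0,0,-0.23,0.27,0.5,2.6,0,0,0,-0.27,0.27,0.5,2.6,0,0,0,-0.27,0.27]
}}

```text
clock: 6.85
eef_pos: [623.0, 5.5, 177.5]
tool_rot: [3.14, 0.0, 1.976]
force: [0.3, 0.1, -0.0]
width: 23.1
gripper_force: 0.0
```

```bash
sed -i 's/out+=\[round(k@X\/10,1),round(k@Y\/10,1),0,0,0,round(turn,2),0.27\]/out+=[round(float(k@X)\/10,1),round(float(k@Y)\/10,1),0,0,0,round(float(turn),2),0.27]/' rows.py; python3 rows.py -1 .46 .41 .36 .31 .26 .21 .16 .11 .06 .01
```

```text
t 6.85 r 105.0 a_tool 0.524 Ft 0.31 Fr 0.04 w 23.1 z 177.5
[0.0, -0.9, 0, 0, 0, 0.04, 0.27, 0.1, -1.4, 0, 0, 0, 0.09, 0.27, 0.1, -2.0, 0, 0, 0, 0.14, 0.27, 0.2, -2.5, 0, 0, 0, 0.19, 0.27, 0.4, -3.0, 0, 0, 0, 0.24, 0.27, 0.5, -3.5, 0, 0, 0, 0.29, 0.27, 0.7, -4.0, 0, 0, 0, 0.34, 0.27, 0.9, -4.5, 0, 0, 0, 0.39, 0.27, 1.1, -4.9, 0, 0, 0, 0.44, 0.27, 1.4, -5.4, 0, 0, 0, 0.49, 0.27]
```

{"method": "step_arm", "body": {
  "commands": [0.0,-0.9,0,0,0,0.04,0.27,0.1,-1.4,0,0,0,0.09,0.27,0.1,-2.0,0,0,0,0.14,0.27,0.2,-2.5,0,0,0,0.19,0.27,0.4,-3.0,0,0,0,0.24,0.27,0.5,-3.5,0,0,0,0.29,0.27,0.7,-4.0,0,0,0,0.34,0.27,0.9,-4.5,0,0,0,0.39,0.27,1.1,-4.9,0,0,0,0.44,0.27,1.4,-5.4,0,0,0,0.49,0.27]
}}

```text
clock: 7.85
eef_pos: [569.4, -3.8, 177.7]
tool_rot: [3.135, 0.0, 1.48]
force: [6.0, -1.2, -5.2]
width: 23.0
gripper_force: 3.3
```

```bash
python3 rows.py -1 -.04 -.09 -.14 -.19 -.24 -.29 -.34 -.39 -.44 -.48
```

```text
t 7.85 r 105.3 a_tool 0.0 Ft 6.04 Fr 0.67 w 23.0 z 177.7
[0.1, -0.7, 0, 0, 0, 0.05, 0.27, 0.1, -1.2, 0, 0, 0, 0.1, 0.27, 0.2, -1.7, 0, 0, 0, 0.15, 0.27, 0.3, -2.2, 0, 0, 0, 0.2, 0.27, 0.4, -2.7, 0, 0, 0, 0.25, 0.27, 0.6, -3.2, 0, 0, 0, 0.3, 0.27, 0.7, -3.7, 0, 0, 0, 0.35, 0.27, 0.9, -4.2, 0, 0, 0, 0.4, 0.27, 1.2, -4.7, 0, 0, 0, 0.45, 0.27, 1.4, -5.1, 0, 0, 0, 0.49, 0.27]
```

{"method": "step_arm", "body": {
  "commands": [0.1,-0.7,0,0,0,0.05,0.27,0.1,-1.2,0,0,0,0.1,0.27,0.2,-1.7,0,0,0,0.15,0.27,0.3,-2.2,0,0,0,0.2,0.27,0.4,-2.7,0,0,0,0.25,0.27,0.6,-3.2,0,0,0,0.3,0.27,0.7,-3.7,0,0,0,0.35,0.27,0.9,-4.2,0,0,0,0.4,0.27,1.2,-4.7,0,0,0,0.45,0.27,1.4,-5.1,0,0,0,0.49,0.27]
}}

```text
clock: 8.85
eef_pos: [519.3, 13.2, 177.8]
tool_rot: [3.135, -0.001, 0.989]
force: [5.3, -3.6, -4.4]
width: 23.1
gripper_force: 3.2
```

```bash
python3 rows.py 1 -.42 -.32 -.22 -.12 -.02 .08 .18 .28 .38 .46
```

```text
t 8.85 r 106.5 a_tool -0.505 Ft 6.39 Fr -0.07 w 23.1 z 177.8
[0.2, 1.1, 0, 0, 0, -0.07, 0.27, 0.3, 2.2, 0, 0, 0, -0.17, 0.27, 0.6, 3.2, 0, 0, 0, -0.27, 0.27, 0.9, 4.2, 0, 0, 0, -0.37, 0.27, 1.4, 5.1, 0, 0, 0, -0.47, 0.27, 1.9, 6.0, 0, 0, 0, -0.57, 0.27, 2.5, 6.9, 0, 0, 0, -0.67, 0.27, 3.2, 7.7, 0, 0, 0, -0.77, 0.27, 4.0, 8.4, 0, 0, 0, -0.87, 0.27, 4.7, 8.9, 0, 0, 0, -0.95, 0.27]
```

{"method": "step_arm", "body": {
  "commands": [0.2,1.1,0,0,0,-0.07,0.27,0.3,2.2,0,0,0,-0.17,0.27,0.6,3.2,0,0,0,-0.27,0.27,0.9,4.2,0,0,0,-0.37,0.27,1.4,5.1,0,0,0,-0.47,0.27,1.9,6.0,0,0,0,-0.57,0.27,2.5,6.9,0,0,0,-0.67,0.27,3.2,7.7,0,0,0,-0.77,0.27,4.0,8.4,0,0,0,-0.87,0.27,4.7,8.9,0,0,0,-0.95,0.27]
}}

```text
clock: 9.85
eef_pos: [617.0, 5.1, 177.2]
tool_rot: [-3.14, 0.0, 1.945]
force: [-0.4, -0.2, 0.8]
width: 23.3
gripper_force: 0.6
```

```bash
python3 rows.py -1 .43 .38 .33 .28 .23 .18 .13 .08
```

```text
t 9.85 r 102.9 a_tool 0.469 Ft -0.42 Fr 0.06 w 23.3 z 177.2
[-0.2, -0.7, 0, 0, 0, 0.04, 0.27, -0.1, -1.2, 0, 0, 0, 0.09, 0.27, -0.1, -1.7, 0, 0, 0, 0.14, 0.27, 0.0, -2.2, 0, 0, 0, 0.19, 0.27, 0.2, -2.7, 0, 0, 0, 0.24, 0.27, 0.3, -3.2, 0, 0, 0, 0.29, 0.27, 0.5, -3.7, 0, 0, 0, 0.34, 0.27, 0.7, -4.2, 0, 0, 0, 0.39, 0.27]
```

{"method": "step_arm", "body": {
  "commands": [-0.2,-0.7,0,0,0,0.04,0.27,-0.1,-1.2,0,0,0,0.09,0.27,-0.1,-1.7,0,0,0,0.14,0.27,0.0,-2.2,0,0,0,0.19,0.27,0.2,-2.7,0,0,0,0.24,0.27,0.3,-3.2,0,0,0,0.29,0.27,0.5,-3.7,0,0,0,0.34,0.27,0.7,-4.2,0,0,0,0.39,0.27]
}}

```text
clock: 10.65
eef_pos: [577.3, -3.5, 177.7]
tool_rot: [3.136, 0.001, 1.547]
force: [6.0, 0.0, -6.2]
width: 23.2
gripper_force: 3.3
```

```bash
python3 rows.py -1 .03 -.02 -.07 -.12
```

```text
t 10.65 r 104.5 a_tool 0.075 Ft 6.01 Fr -0.13 w 23.2 z 177.7
[-0.0, -0.7, 0, 0, 0, 0.04, 0.27, 0.0, -1.2, 0, 0, 0, 0.09, 0.27, 0.1, -1.8, 0, 0, 0, 0.14, 0.27, 0.2, -2.3, 0, 0, 0, 0.19, 0.27]
```

{"method": "step_arm", "body": {
  "commands": [0.0,-0.7,0,0,0,0.04,0.27,0.0,-1.2,0,0,0,0.09,0.27,0.1,-1.8,0,0,0,0.14,0.27,0.2,-2.3,0,0,0,0.19,0.27]
}}

```text
clock: 11.05
eef_pos: [554.4, -1.4, 177.8]
tool_rot: [3.136, -0.0, 1.356]
force: [6.5, -0.7, -4.2]
width: 22.8
gripper_force: 3.2
```

```bash
python3 rows.py -1 -.16 -.21 -.26
```

```text
t 11.05 r 105.4 a_tool -0.144 Ft 6.52 Fr -0.88 w 22.8 z 177.8
[0.1, -0.4, 0, 0, 0, 0.04, 0.27, 0.1, -0.9, 0, 0, 0, 0.09, 0.27, 0.2, -1.5, 0, 0, 0, 0.14, 0.27]
```

{"method": "step_arm", "body": {
  "commands": [0.1,-0.4,0,0,0,0.04,0.27,0.1,-0.9,0,0,0,0.09,0.27,0.2,-1.5,0,0,0,0.14,0.27]
}}

```text
clock: 11.35
eef_pos: [540.4, 2.9, 177.9]
tool_rot: [3.135, -0.0, 1.216]
force: [6.7, -2.2, -4.7]
width: 23.2
gripper_force: 3.3
```

```bash
python3 rows.py -1 -.31 -.36 -.41
```

```text
t 11.35 r 105.6 a_tool -0.283 Ft 7.1 Fr -0.41 w 23.2 z 177.9
[0.1, -0.5, 0, 0, 0, 0.05, 0.27, 0.1, -1.1, 0, 0, 0, 0.1, 0.27, 0.2, -1.6, 0, 0, 0, 0.15, 0.27]
```

{"method": "step_arm", "body": {
  "commands": [0.1,-0.5,0,0,0,0.05,0.27,0.1,-1.1,0,0,0,0.1,0.27,0.2,-1.6,0,0,0,0.15,0.27]
}}

```text
clock: 11.65
eef_pos: [526.0, 9.8, 177.9]
tool_rot: [3.135, -0.001, 1.065]
force: [6.6, -3.6, -5.0]
width: 22.8
gripper_force: 3.6
```

```bash
python3 rows.py -1 -.46 -.51
```

```text
t 11.65 r 105.8 a_tool -0.435 Ft 7.51 Fr -0.2 w 22.8 z 177.9
[0.1, -0.5, 0, 0, 0, 0.05, 0.27, 0.2, -1.0, 0, 0, 0, 0.1, 0.27]
```

{"method": "step_arm", "body": {
  "commands": [0.1,-0.5,0,0,0,0.05,0.27,0.2,-1.0,0,0,0,0.1,0.27]
}}

```text
clock: 11.85
eef_pos: [518.1, 15.5, 177.9]
tool_rot: [3.135, -0.0, 0.965]
force: [6.6, -4.8, -4.4]
width: 23.4
gripper_force: 4.0
```

```bash
python3 rows.py 1 -.46 -.36 -.26 -.16 -.06 .04 .14 .24 .34 .42
```

```text
t 11.85 r 105.3 a_tool -0.527 Ft 8.12 Fr 0.08 w 23.4 z 177.9
[0.1, 1.0, 0, 0, 0, -0.05, 0.27, 0.2, 2.0, 0, 0, 0, -0.15, 0.27, 0.4, 3.0, 0, 0, 0, -0.25, 0.27, 0.8, 4.0, 0, 0, 0, -0.35, 0.27, 1.2, 5.0, 0, 0, 0, -0.45, 0.27, 1.7, 5.9, 0, 0, 0, -0.55, 0.27, 2.3, 6.7, 0, 0, 0, -0.65, 0.27, 3.0, 7.5, 0, 0, 0, -0.75, 0.27, 3.8, 8.2, 0, 0, 0, -0.85, 0.27, 4.5, 8.7, 0, 0, 0, -0.93, 0.27]
```

{"method": "step_arm", "body": {
  "commands": [0.1,1.0,0,0,0,-0.05,0.27,0.2,2.0,0,0,0,-0.15,0.27,0.4,3.0,0,0,0,-0.25,0.27,0.8,4.0,0,0,0,-0.35,0.27,1.2,5.0,0,0,0,-0.45,0.27,1.7,5.9,0,0,0,-0.55,0.27,2.3,6.7,0,0,0,-0.65,0.27,2.3,6.7,0,0,0,-0.65,0.27]
}}

```text
clock: 12.65
eef_pos: [584.8, -0.9, 177.4]
tool_rot: [3.141, -0.0, 1.62]
force: [-0.1, 0.1, 0.0]
width: 23.2
gripper_force: 0.0
```

```bash
python3 rows.py -1 .1 .05 0 -.05 -.1 -.15 -.2
```

```text
t 12.65 r 102.1 a_tool 0.148 Ft -0.14 Fr -0.06 w 23.2 z 177.4
[-0.3, -0.7, 0, 0, 0, 0.05, 0.27, -0.2, -1.3, 0, 0, 0, 0.1, 0.27, -0.1, -1.8, 0, 0, 0, 0.15, 0.27, -0.0, -2.3, 0, 0, 0, 0.2, 0.27, 0.1, -2.8, 0, 0, 0, 0.25, 0.27, 0.2, -3.3, 0, 0, 0, 0.3, 0.27, 0.4, -3.8, 0, 0, 0, 0.35, 0.27]
```

{"method": "step_arm", "body": {
  "commands": [-0.3,-0.7,0,0,0,0.05,0.27,-0.2,-1.3,0,0,0,0.1,0.27,-0.1,-1.8,0,0,0,0.15,0.27,0,-2.3,0,0,0,0.2,0.27]
}}

```text
clock: 13.05
eef_pos: [560.8, -2.1, 177.5]
tool_rot: [3.141, 0.0, 1.416]
force: [1.1, -0.2, 0.2]
width: 23.2
gripper_force: 0.4
```

```bash
python3 rows.py -1 -.1 -.15 -.2
```

```text
t 13.05 r 104.8 a_tool -0.084 Ft 1.07 Fr -0.04 w 23.2 z 177.5
[-0.0, -0.4, 0, 0, 0, 0.04, 0.27, 0.0, -0.9, 0, 0, 0, 0.09, 0.27, 0.1, -1.5, 0, 0, 0, 0.14, 0.27]
```

Still in slack; I continue in small steps.

{"method": "step_arm", "body": {
  "commands": [0,-0.4,0,0,0,0.04,0.27,0,-0.9,0,0,0,0.09,0.27,0.1,-1.5,0,0,0,0.14,0.27]
}}

```text
clock: 13.35
eef_pos: [547.9, 0.9, 177.7]
tool_rot: [3.137, -0.0, 1.276]
force: [7.4, -0.8, -5.7]
width: 23.2
gripper_force: 3.8
```

```bash
python3 rows.py -1 -.25 -.3 -.35
```

```text
t 13.35 r 104.9 a_tool -0.21 Ft 7.26 Fr -1.48 w 23.2 z 177.7
[0.0, -0.7, 0, 0, 0, 0.05, 0.27, 0.1, -1.2, 0, 0, 0, 0.1, 0.27, 0.2, -1.7, 0, 0, 0, 0.15, 0.27]
```

{"method": "step_arm", "body": {
  "commands": [0,-0.7,0,0,0,0.05,0.27,0.1,-1.2,0,0,0,0.1,0.27]
}}

```text
clock: 13.55
eef_pos: [538.1, 4.4, 178.0]
tool_rot: [3.134, -0.0, 1.175]
force: [7.1, -4.5, -6.1]
width: 22.8
gripper_force: 4.2
```

```bash
python3 rows.py -1 -.35 -.4
```

```text
t 13.55 r 105.1 a_tool -0.309 Ft 8.29 Fr 1.31 w 22.8 z 178.0
[0.0, -0.7, 0, 0, 0, 0.05, 0.27, 0.1, -1.2, 0, 0, 0, 0.1, 0.27]
```

{"method": "step_arm", "body": {
  "commands": [0,-0.7,0,0,0,0.05,0.27,0.1,-1.2,0,0,0,0.1,0.27]
}}

```text
clock: 13.75
eef_pos: [527.5, 9.4, 178.0]
tool_rot: [3.133, -0.001, 1.075]
force: [7.5, -4.5, -6.3]
width: 23.4
gripper_force: 4.5
```

```bash
python3 rows.py -1 -.44
```

```text
t 13.75 r 105.4 a_tool -0.42 Ft 8.8 Fr 0.23 w 23.4 z 178.0
[0.1, -0.5, 0, 0, 0, 0.04, 0.27]
```

{"method": "step_arm", "body": {
  "commands": [0.1,-0.4,0,0,0,0.04,0.27,0.1,-0.8,0,0,0,0.07,0.27]
}}

```text
clock: 13.95
eef_pos: [521.3, 13.6, 178.0]
tool_rot: [3.133, -0.001, 1.005]
force: [9.1, -4.1, -6.5]
width: 23.0
gripper_force: 4.8
```

```bash
python3 rows.py 1 -.46
```

```text
t 13.95 r 105.1 a_tool -0.491 Ft 9.81 Fr -1.6 w 23.0 z 178.0
[0.0, 0.6, 0, 0, 0, -0.01, 0.27]
```

The tightening stroke reads 9.8 N against about 6.3 N easy, which is snug. I back off, open and lift away.

{"method": "step_arm", "body": {
  "commands": [0,0.4,0,0,0,0,0.27,0,0.5,0,0,0,0,0.4,0,0.5,0,0,0,0,0.4,0,0.5,0,0,0,0,0.4,0,0.5,-2,0,0,0,0.4,0,0.5,-4.5,0,0,0,0.4,0,0.5,-7.5,0,0,0,0.4,-1,-4,-9,0,0,0,0.4,-1,-8,-10,0,0,0,0.4,-1,-8,-10,0,0,0,0.4]
}}

```text
clock: 14.95
eef_pos: [440.8, 53.1, 277.7]
tool_rot: [-3.136, -0.001, 1.019]
force: [0.6, 0.1, -0.5]
width: 34.0
gripper_force: 0.0
```

```bash
python3 - <<'E'
from h import *
d=ctrl.get_image("top"); save(d,"pics/t9.png",(205,75,425,305),2.6); s=ctrl.read_state(); print(s["eef_pos"],s["force"])
for n in("top0",):
    o=np.load(n+".npy",allow_pickle=True).item()
    for e in(o,d):
        P=cloud(e);im=e["image"].astype(int);m=(im[...,0]>1.4*im[...,2])&(P[...,2]>35)&(P[...,2]<65)&(P[...,0]>620)&(P[...,0]<730)&(abs(P[...,1]-100)<60); print(P[m].mean(0),m.sum())
E
```

```text
[443.41238959  51.84335765 277.69557298] [1.3600247  0.47301086 0.26515844]
[676.28129302  96.22633733  47.78093735] 457
[676.22843226  96.23717386  47.84051721] 459
```

View pics/t9.png

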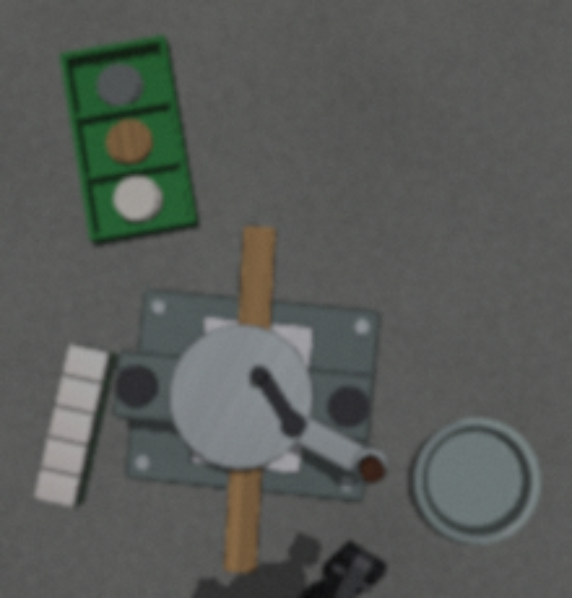

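The pusher has not moved. The selector post at (260,377) is at tighten, about 0.48 rad from the handle line, the knob at (371,468) is free, and the bystanders are in place. Handing in.

```bash
python3 -c "
from cell import ctrl
print(ctrl.finish_job())"
```

```text
the job is handed in; nothing more can be done
None
```

I flipped the selector fully to tighten and clamped the pusher until the stroke took 9.8 N against about 6.3 N easy-running (about 1.55 times, roughly 55 N of clamping). The pusher did not move, the arm is clear, and the job is handed in; no verdict came back.

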